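# Rake filter blocks into an even layer

## Robot

A 7-joint arm with a two-finger parallel gripper is mounted at the origin on the work surface. World frame = base frame: x ahead of the robot, y to its left, z up, the work surface at z = 0. Lengths are in m, angles in rad, forces in N, time in s.
With the tool pointing down it reaches from about 0.4 to 0.85 m from the base axis. Payload 10.4 kg.
Tool frame: the origin (TCP) lies midway between the tips of the shut fingers; the grasp point (between the pads) lies 19 mm behind it; z points along the fingers, y is the line along which they close (so a half turn about z gives the same grasp; the last joint's range is limited). The gripper opens to 87 mm and grips with 3 to 60 N. Pads are 19 mm wide; open, the fingers measure 117 mm over their backs; the gripper's body (75 mm by 190 mm) begins 51 mm behind the grasp point.
Start: joints at [-1.298, 0.332, -0.065, 1.46, 0.022, 1.35, -0.088], TCP at [0.182, 0.598, 0.2] pointing down, gripper open.
Joint ranges: [-2.6, 2.6], [-0.5, 2.12], [-1.47, 1.34], [0.16, 2.42], [-1.27, 4.41], [0.06, 2.06], [-2.6, 2.6]. Speed limits (rad/s): [2.22, 2.22, 2.79, 2.79, 3.14, 3.14, 3.14].

## Interface

Orientations are given as [roll, pitch, yaw] about the fixed x, y, z axes, in that order (R = Rz(yaw) Ry(pitch) Rx(roll)).
In Python, from rig import readout, vision, order gives the robot as it stands. The module is installed in compiled form; this text tells all that it offers.
- The arm moves only by the shell command python3 -m handwheel 'ROWS' [FORCE]. ROWS is JSON, a list of rows, each a list of 3 entries, a list of its own where there are three numbers: the turn, a rotation vector about the tool's x, y, z in degrees, then the shift along the tool's x, y, z in mm, then the finger opening in mm, from 0 to 87. A call has 1 to 20 rows; each row shifts and turns the commanded pose from where the row before left it, along the tool's axes as they then stand; what a row does not reach is not made up. A row lasts 1/12 s, in which the tool goes at most 41.7 mm and 7.16 degrees, less where a joint would pass 70% of its speed; a pose out of reach is approached as far as the arm can. A call is refused whole if a number of a shift passes 41.7 or a number of a turn 7.16, either way. A call with a gripper value outside its range is refused whole. The fingers move at their own pace and stop on an object; FORCE is the grip in N (left out, the last holds). Time passes only in rows, so rows that do not move let the fingers close. It gives the time, the measured TCP pose, the force, the opening and the grip force at its end, in the units of the state.
- readout.sense(): the state, without advancing time (a new reading comes with each control period).
- vision.read_camera(name): name is "side" or "top" or "wrist"; returns the picture (480x640x3 uint8, red, green, blue); there is no depth.
- vision.get_calibration(name): a dict with "fx", "fy", "cx", "cy" (pixels), "xyz" and "rotation" of the camera in the world. Camera axes: x right, y up, looking along -z (the intrinsics and any distortion apply to the point x, -y, -z); pixel columns grow to the right and rows downward; lengths in m; the calibration is good to about 2 mm. A picture is of the moment at which its call begins: read the wrist's pose just before it. get_calibration takes no time and is no camera call; for the wrist camera it gives the pose at the moment of the call.
- order.finish_job(): hands the job in; it is judged then, once.
The state is a dict: "t": time; "joints": joint angles; "dq": joint speeds; "joint_efforts": joint torques, N m; "ee_pos": TCP position; "ee_rot": TCP orientation; "force": force on the tool from outside, world axes, zero at the start; "ft_torque": the same for the moment, N m; "opening": finger opening in m; "grip_force": force on a finger pad.
Only numpy, scipy, OpenCV 4.12 (cv2) and the standard library are available. Lean on these libraries where they do the work, as an engineer would, in place of code of your own. Each camera call takes 0.05 s, during which the arm holds its last target. There are 200 camera calls.

## Task

Take the hand rake from its stand and gently rake the six ceramic filter blocks, crowded at one end of the white draining tray, into an even single layer with two blocks in each third between the blue stripes; keep the sprung tines lightly on the tray floor as you rake out along the sloping drain board, well past the tray's middle, and never lean on floor, walls or blocks (12 N at most). Move the blocks with the rake only, leave everything else on the table alone, and hang the rake back upright in its stand.

Things in the scene. Friction and masses are not known exactly. Their poses are not given: they have to be found in the camera images.
- tray: White shallow draining tray fixed to the table, inside 100 mm (its x) by 306 mm (its y), walls 6 mm thick, rim 58 mm above the table. Origin: centre of its underside, on the table. Blue stripes across the long rims at y = -51 and +51 mm mark three equal thirds; at the start all blocks lie in the third at the -y end, on a level grey floor 26 mm above the table that ends at y = -40 mm.
- board_hinge (a point): Point on the tray floor at tray x = 0, y = -40, z = 26 mm (axes as the tray): from here to the +y end the grey floor is a stiff slatted drain board, hinged along this line. It slopes up or down towards +y by an amount that differs each time and is not reported: its far end lies up to 21 mm above or below the level floor. It does not move under light load.
- rake_grip (a point): Centre of the rake's wooden grip, 26 x 26 mm, 54 mm tall; tine tips 95 mm below. The rake is upright, z up; its 84 mm wide head lies along its x, it rakes along its y (either way). Rake 180 g. The head (bar 84 x 30 x 10 mm, underside 42 mm above the tips) is sprung: it gives upwards about 1 mm per 4 N, at most 8 mm.
- rake_tips (a point): Middle of the row of five tine tips (round 6 mm steel tines, 19 mm apart in one row along the rake's x, 42 mm long, rounded ends); it moves up with the sprung head.
- stand_slot (a point): Middle of the top of the fixed rake stand (green, 112 x 32 mm, top 59 mm above the table, on a dark 120 x 60 mm foot). Its x runs along the slot, which is 18 mm wide, open at both ends and 47 mm deep. The rake hangs in it at the start with its head bar resting across the top of both walls, its tines down in the slot (tips 42 mm below this point) and its x along the slot's x.
- block1_c (a point): Centre of one of six identical terracotta ceramic filter blocks, 36 x 24 x 18 mm (x, y, z), 35 g. They start flat in three rows of two across the tray, the 36 mm side along the tray's x, with gaps of about 16 mm between the rows and 12 mm between the two of a row.
- block1: The same block; origin at the centre of its underside.
- block2_c (a point): Centre of one of six identical terracotta ceramic filter blocks, 36 x 24 x 18 mm (x, y, z), 35 g. 
- block2: The same block; origin at the centre of its underside.
- block3_c (a point): Centre of one of six identical terracotta ceramic filter blocks, 36 x 24 x 18 mm (x, y, z), 35 g. 
- block3: The same block; origin at the centre of its underside.
- block4_c (a point): Centre of one of six identical terracotta ceramic filter blocks, 36 x 24 x 18 mm (x, y, z), 35 g. 
- block4: The same block; origin at the centre of its underside.
- block5_c (a point): Centre of one of six identical terracotta ceramic filter blocks, 36 x 24 x 18 mm (x, y, z), 35 g. 
- block5: The same block; origin at the centre of its underside.
- block6_c (a point): Centre of one of six identical terracotta ceramic filter blocks, 36 x 24 x 18 mm (x, y, z), 35 g. 
- block6: The same block; origin at the centre of its underside.
- red_rack: Red plastic rack of red-capped tubes, 50 x 110 x 54 mm (90 with the tubes). To be left alone; origin at the centre of its underside.
- blue_rack: Blue plastic rack of red-capped tubes, 50 x 110 x 54 mm (90 with the tubes). To be left alone; origin at the centre of its underside.
- spirit: Clear bottle with a white cap, 66 mm across, 150 high. To be left alone; origin at the centre of its underside.
- marker: Black marker pen lying flat, 134 x 16 x 16 mm. To be left alone; origin at the centre of its underside.
- glove_box: Cardboard box of blue gloves, 120 x 200 x 70 mm. To be left alone; origin at the centre of its underside.
- jar: Sample jar with a white lid, 64 mm across, 80 high. To be left alone; origin at the centre of its underside.
- cup: Blue plastic cup, 70 mm across, 75 high. To be left alone; origin at the centre of its underside.
There are look-alikes about, which are no part of the job. Of the things that look like the part that bears rake_grip, the smallest one is meant.

How it is judged:
By the outcome, as a careful person would: the job done as asked, in the order asked, and still so for the second after the job is handed in, with the robot touching nothing.
It also fails if it takes over 72 s, if anything falls off the work surface, if the arm or the gripper's body presses on something with over 40 N, if the wrist force passes 120 N, or if a joint passes its speed limit or range.

## Working session

There is one attempt and no reset: what is moved stays moved. The work goes in short steps, Python scripts to look and compute and a shell command to move; the robot and the scene stay as the last step left them, time stands still between calls to the robot, and variables do not carry over. Pictures are saved under pics/ and viewed, at most 10 in all, crops included, and the job is handed in when it is done.

```bash
mkdir -p pics; python3 - <<'E'
from rig import readout, vision
import cv2,numpy as np
for n in ["top","side"]:
    c=vision.get_calibration(n); print(n,{k:np.round(v,4).tolist() for k,v in c.items()})
    cv2.imwrite(f"pics/{n}0.png",vision.read_camera(n)[:,:,::-1])
s=readout.sense(); print({k:np.round(v,4).tolist() for k,v in s.items()})
E
```

```text
top {'fx': 513.5028, 'fy': 513.5028, 'cx': 315.7109, 'cy': 243.3674, 'xyz': [0.5225, 0.02, 1.4827], 'rotation': [0.0356, -0.008, -1.5466]}
side {'fx': 571.4918, 'fy': 571.4918, 'cx': 323.5922, 'cy': 233.5054, 'xyz': [-0.0494, -0.8131, 0.8422], 'rotation': [0.9675, -0.0244, -0.649]}
{'t': 0.1, 'joints': [-1.2976, 0.3328, -0.0647, 1.4608, 0.0216, 1.3499, -0.0885], 'dq': [0.0009, -0.0022, 0.0007, -0.0022, -0.0002, -0.0007, 0.0003], 'joint_efforts': [0.001, -62.4544, 0.0244, -39.0713, -0.0614, 0.0367, 0.0001], 'ee_pos': [0.1821, 0.5975, 0.1994], 'ee_rot': [-3.1404, 0.0, 2.8459], 'force': [-0.5086, 0.373, -0.7628], 'ft_torque': [-0.0046, 0.0284, -0.0129], 'grip_force': 0.0, 'opening': 0.0868}
```

View pics/top0.png

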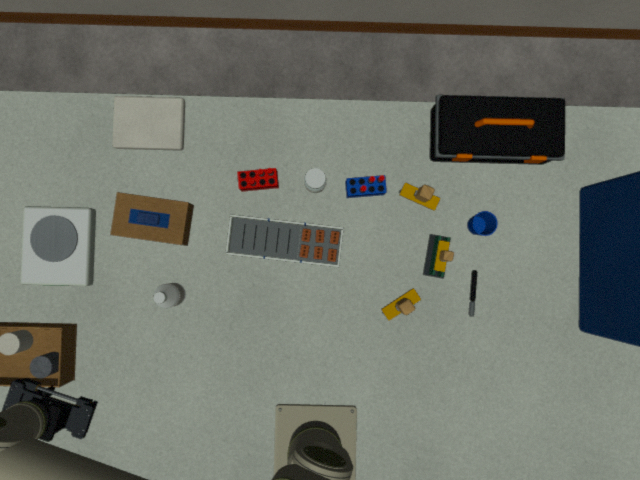

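View pics/side0.png

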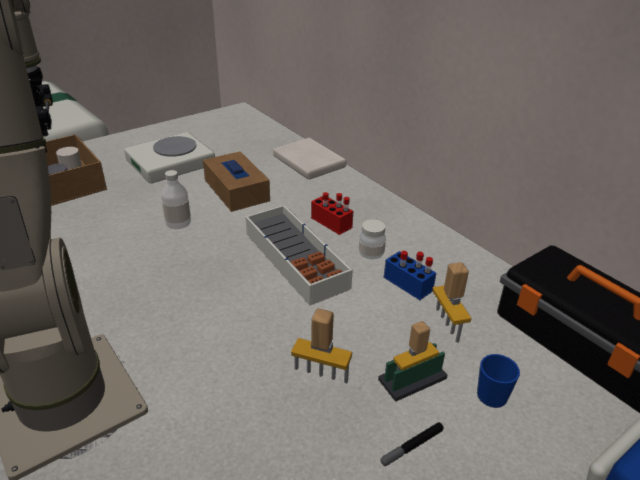

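Three rake look-alikes appear in the top view at about (425,192), (405,306) and (447,256). Only the one at (447,256) hangs in the green stand, and it also has the smallest grip. I'll confirm that in an enlarged crop.

```bash
cat > h.py <<'E'
import numpy as np,cv2
from scipy.spatial.transform import Rotation as R
from rig import readout, vision
def cam(n):
    c=vision.get_calibration(n); r=np.array(c["rotation"]); 
    M=R.from_euler("xyz",r).as_matrix() if r.ndim==1 else r
    return c,M,np.array(c["xyz"])
def ray(C,u,v):
    c,M,p=C; return M@np.array([(u-c["cx"])/c["fx"],-(v-c["cy"])/c["fy"],-1]),p
def onz(C,u,v,z):
    d,p=ray(C,u,v); return p+d*(z-p[2])/d[2]
def proj(C,X):
    c,M,p=C; q=M.T@(np.asarray(X)-p); return np.array([c["cx"]-c["fx"]*q[0]/q[2],c["cy"]+c["fy"]*q[1]/q[2]])
E
python3 - <<'E'
import cv2,numpy as np
from h import *
a=cv2.imread("pics/top0.png")
A=cv2.resize(a[205:275,220:350],None,fx=6,fy=6,interpolation=cv2.INTER_CUBIC)[:, :780]
B=cv2.resize(a[225:285,415:475],None,fx=6,fy=6,interpolation=cv2.INTER_CUBIC)[:170*2]
s=cv2.imread("pics/side0.png")[310:400,370:460]
S=cv2.resize(s,(340,340),interpolation=cv2.INTER_CUBIC)
o=np.zeros((600,800,3),np.uint8)
o[:250*1+10,:780]=A[:260]   # tray rows 205..248
cv2.imwrite("pics/c1.png",np.vstack([A,np.zeros((10,780,3),np.uint8)]))
b=cv2.resize(a[230:282,420:472],(400,400),interpolation=cv2.INTER_CUBIC); S=cv2.resize(s,(400,400),interpolation=cv2.INTER_CUBIC)
cv2.imwrite("pics/c2.png",np.hstack([b,S]))
C=cam("top")
for u,v,z in [(231,217,.058),(228,253,.058),(340,265,.058),(342,229,.058),(447,256,.11)]: print(u,v,onz(C,u,v,z).round(4))
E
```

```text
231 217 [0.641  0.2469 0.058 ]
228 253 [0.5408 0.2522 0.058 ]
340 265 [ 0.5151 -0.0589  0.058 ]
342 229 [ 0.6152 -0.0623  0.058 ]
447 256 [ 0.5464 -0.3421  0.11  ]
```

View pics/c1.png

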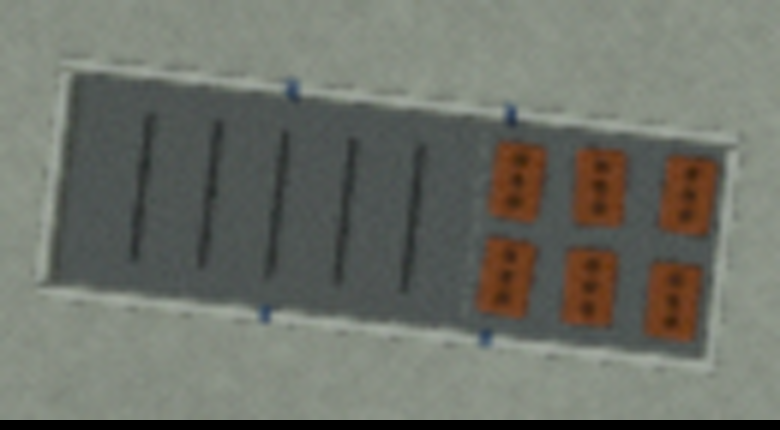

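View pics/c2.png

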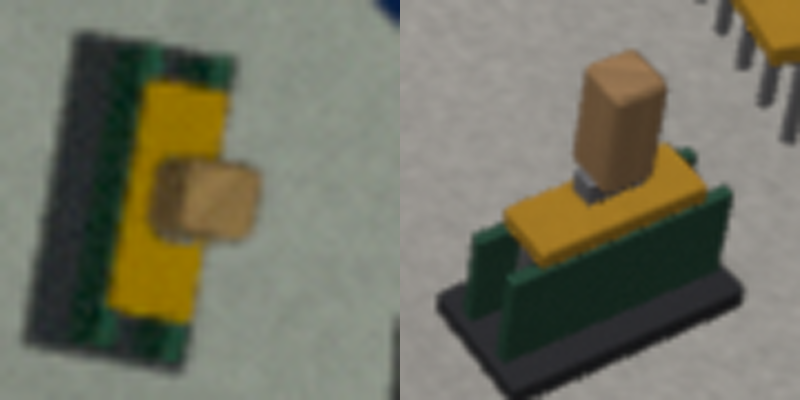

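The crops confirm the choice: the rake in the green stand at (447,256) has the small grip and head, and both look-alikes are larger and lie off the stand. The tray's corners are at crop (65,63), (735,138), (712,370) and (40,290). The six blocks are in rows at its right-hand end, which is -y.

```bash
cat >> h.py <<'E'
def fit(P,Q):
    "2D rigid: Q = R P + t -> t, yaw deg, residual mm"
    P=np.array(P,float);Q=np.array(Q)[:,:2];p=P-P.mean(0);q=Q-Q.mean(0)
    a=np.arctan2((p[:,0]*q[:,1]-p[:,1]*q[:,0]).sum(),(p*q).sum());M=np.array([[np.cos(a),-np.sin(a)],[np.sin(a),np.cos(a)]])
    return Q.mean(0)-M@P.mean(0),np.degrees(a),np.abs(q-p@M.T).max()*1e3
def togo(xyz,yawdeg):
    "remaining shift in the present tool axes (mm) and turn about tool z (deg)"
    s=readout.sense();M=R.from_euler("xyz",s["ee_rot"]);d=M.inv().apply(np.array(xyz)-s["ee_pos"])*1e3
    T=R.from_euler("xyz",[np.pi,0,np.radians(yawdeg)]);print("shift",d.round(1),"turn",np.degrees((M.inv()*T).as_rotvec()).round(2),"F",np.round(s["force"],2),"t",s["t"])
E
cat > m.py <<'E'
from h import *
C=cam("top");f=lambda L,s,o,z:[onz(C,(u+.5)/s-.5+o[0],(v+.5)/s-.5+o[1],z) for u,v in L]
T=fit([(.056,.159),(.056,-.159),(-.056,-.159),(-.056,.159)],f([(65,63),(735,138),(712,370),(40,290)],6,(220,205),.058));print("tray",T)
T2=fit([(.053,.051),(.053,-.051),(-.053,-.051),(-.053,.051)],f([(293,91),(511,115),(486,338),(265,315)],6,(220,205),.058));print("stripes",T2)
a=np.radians(T[1]);M=np.array([[np.cos(a),-np.sin(a)],[np.sin(a),np.cos(a)]])
tr=lambda Q:((np.array(Q)[:,:2]-T[0])@M*1e3).round(1)
print("blocks",tr(f([(518,182),(600,188),(688,195),(506,277),(590,288),(672,302)],6,(220,205),.044)).tolist())
s=400/52
S=fit([(.042,.015),(.042,-.015),(-.042,-.015),(-.042,.015)],f([(147,83),(230,92),(190,322),(107,312)],s,(420,230),.069));print("bar",S)
print("foot-left",f([(80,33),(25,345)],s,(420,230),.0))
print("grip top",f([(223,202)],s,(420,230),.139),fit([(.013,.013),(.013,-.013),(-.013,-.013),(-.013,.013)],f([(190,163),(262,165),(252,240),(182,238)],s,(420,230),.139)))
D=cam("side");print("side check: grip top",proj(D,[*S[0],.139]),"tray rim corners",[proj(D,[*(T[0]+M@np.array(p)),.058]).round(1).tolist() for p in [(.056,.159),(.056,-.159),(-.056,-.159),(-.056,.159)]])
for z in (.005,.026,.047): print("floor +y corners z",z,[proj(D,[*(T[0]+M@np.array(p)),z]).round(1).tolist() for p in [(.05,.153),(-.05,.153),(.05,.05)]])
togo([.5,.1,.2],172)
E
python3 m.py; python3 -c "
import cv2;a=cv2.imread('pics/side0.png')[195:305,240:355];cv2.imwrite('pics/c3.png',cv2.resize(a,None,fx=5,fy=5,interpolation=cv2.INTER_CUBIC))"
```

```text
tray (array([0.57946046, 0.09726908]), np.float64(-5.110811127171724), np.float64(3.687407965765277))
stripes (array([0.57970225, 0.09698625]), np.float64(-4.986122481536776), np.float64(1.289091284162637))
blocks [[22.8, -57.7], [24.3, -96.1], [25.7, -137.3], [-22.0, -57.2], [-22.7, -96.7], [-24.8, -135.5]]
bar (array([ 0.54713602, -0.33765803]), np.float64(-8.56711163011632), np.float64(1.2123255765153564))
foot-left [array([ 0.61119204, -0.3207422 ,  0.        ]), array([ 0.49340595, -0.30196914,  0.        ])]
grip top [array([ 0.54640926, -0.33854492,  0.139     ])] (array([ 0.54657163, -0.33803145]), np.float64(-3.1930005200151577), np.float64(1.649692907838363))
side check: grip top [420.12468093 325.80910051] tray rim corners [[283.2, 204.1], [352.2, 269.3], [308.9, 285.7], [244.1, 215.7]]
floor +y corners z 0.005 [[282.6, 222.8], [248.3, 233.5], [302.2, 242.3]]
floor +y corners z 0.026 [[282.5, 216.1], [247.9, 226.7], [302.3, 235.5]]
floor +y corners z 0.047 [[282.3, 209.3], [247.5, 219.8], [302.3, 228.5]]
shift [-4.491e+02 -3.833e+02 -2.000e-01] turn [-0.07 -0.   -8.94] F [-0.51  0.37 -0.76] t 0.1
```

View pics/c3.png

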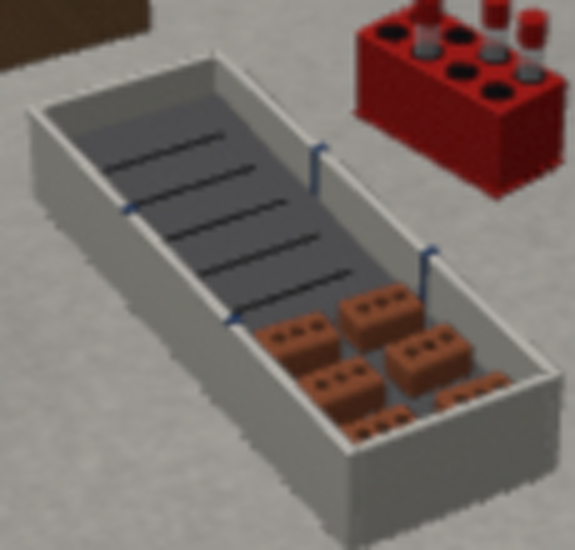

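The top crop gives the tray at (0.5795, 0.097) with yaw -5.0°. Its blocks sit at x≈±24, y≈-57/-96/-136, which matches the given sizes. In the side crop, the far floor corner at (213,93) puts the board's far end about 10 mm above the level floor, so it slopes up. I'll check that by touch. Next I'll move to the rake.

```bash
python3 -m handwheel '[[[0,0,-4.05],[-20,-20,0],87],[[0,0,-4.05],[-26,-29.5,0],87],[[0,0,0],[-26,-29.5,0],87],[[0,0,0],[-26,-29.5,0],87],[[0,0,0],[-26,-29.5,0],87],[[0,0,0],[-26,-29.5,0],87],[[0,0,0],[-26,-29.5,0],87],[[0,0,0],[-26,-29.5,0],87],[[0,0,0],[-26,-29.5,0],87],[[0,0,0],[-26,-29.5,0],87],[[0,0,0],[-26,-29.5,0],87],[[0,0,0],[-26,-29.5,0],87],[[0,0,0],[-26,-29.5,0],87],[[0,0,0],[-26,-29.5,0],87],[[0,0,0],[-26,-29.5,0],87],[[0,0,0],[-20,-36,0],87]]'; python3 -c "
from h import *
togo([.5468,-.338,.2],171.2)"
```

```text
t: 1.43
ee_pos: [0.5044, 0.0677, 0.1999]
ee_rot: [3.141, 0.0, 2.988]
force: [0.6, 0.6, -0.5]
opening: 0.0868
grip_force: 0.0
shift [-1.038e+02 -3.945e+02 -1.000e-01] turn [0.01 0.01 0.02] F [ 0.56  0.6  -0.51] t 1.4333
```

```bash
python3 -m handwheel '[[[0,0,0],[-10,-37,0],87],[[0,0,0],[-10,-39,0],87],[[0,0,0],[-10,-39,0],87],[[0,0,0],[-10,-39,0],87],[[0,0,0],[-11,-39,0],87],[[0,0,0],[-11,-39,0],87],[[0,0,0],[-11,-39,0],87],[[0,0,0],[-11,-39,0],87],[[0,0,0],[-10,-39,0],87],[[0,0,0],[-5,-20,0],87],[[0,0,0],[-3,-15,0],87],[[0,0,0],[-2,-10,0],87],[[0,0,0],[0,0,0],87],[[0,0,0],[0,0,0],87]]'; python3 - <<'E'
from h import *
C=cam("wrist");im=vision.read_camera("wrist")
cv2.imwrite("pics/w1.png",im[:,:,::-1])
print({k:np.round(C[0][k],3) for k in C[0]})
for n,X in dict(griptop=[.5468,-.338,.139],barp=[.5468+.0415,-.338-.0064,.069],barm=[.5468-.0415,-.338+.0064,.069]).items(): print(n,proj(C,X).round(1))
togo([.5468,-.338,.2],171.2)
E
```

```text
t: 2.6
ee_pos: [0.5455, -0.3361, 0.1997]
ee_rot: [3.141, -0.001, 2.987]
force: [0.4, 0.6, 0.7]
opening: 0.0869
grip_force: 0.0
{'fx': np.float64(373.303), 'fy': np.float64(373.303), 'cx': np.float64(320.703), 'cy': np.float64(240.862), 'xyz': array([ 0.479, -0.326,  0.385]), 'rotation': array([-0.25 , -0.   ,  1.416])}
griptop [319.2 249.4]
barp [319.7 273.6]
barm [319.4 178.5]
shift [-1.3 -2.6 -0.2] turn [ 0.05 -0.02  0.01] F [-0.17  0.44  0.05] t 2.65
```

View pics/w1.png

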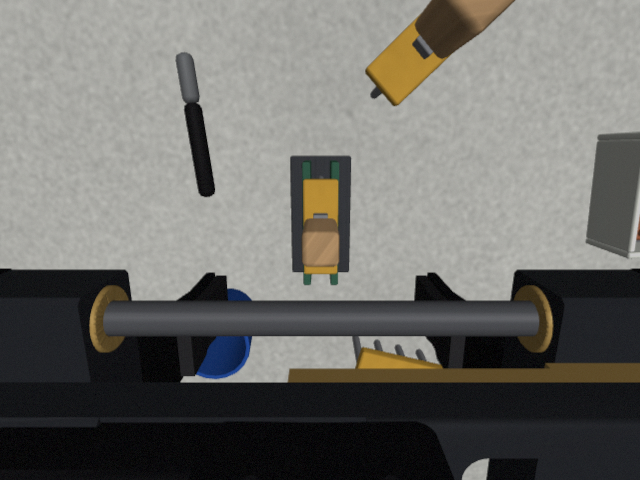

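The wrist view shows the small rake upright in the stand. Its bar spans columns 303–338 and rows 179–274, and its grip is at (320,246). That is within 1 mm of the estimate and square to the gripper, so I'll descend and grasp.

```bash
python3 -m handwheel '[[[0,0,0],[-1.7,-1.7,10],87],[[0,0,0],[0,0,25],87],[[0,0,0],[0,0,30],87],[[0,0,0],[0,0,25],87],[[0,0,0],[0,0,12],87],[[0,0,0],[0,0,5],87],[[0,0,0],[0,0,0],60],[[0,0,0],[0,0,0],30],[[0,0,0],[0,0,0],20],[[0,0,0],[0,0,0],20],[[0,0,0],[0,0,0],20],[[0,0,0],[0,0,0],20],[[0,0,0],[0,0,0],20],[[0,0,0],[0,0,0],20]]' 40
```

```text
t: 3.82
ee_pos: [0.5471, -0.3385, 0.0932]
ee_rot: [3.142, 0.0, 2.987]
force: [-0.0, 0.3, -0.5]
opening: 0.0419
grip_force: 0.0
```

```bash
python3 -m handwheel '[[[0,0,0],[0,0,0],20],[[0,0,0],[0,0,0],20],[[0,0,0],[0,0,0],20],[[0,0,0],[0,0,0],20],[[0,0,0],[0,0,0],20],[[0,0,0],[0,0,0],20],[[0,0,0],[0,0,0],20],[[0,0,0],[0,0,0],20]]'
```

```text
t: 4.48
ee_pos: [0.5471, -0.3384, 0.093]
ee_rot: [3.141, -0.0, 2.987]
force: [-0.0, 0.4, 0.6]
opening: 0.0255
grip_force: 39.7
```

Gripped, with an opening of 25.5 mm. Now I'll lift and carry the rake to above the gap between rows 1 and 2, which is at tray y≈-77.

```bash
python3 -m handwheel '[[[0,0,0],[0,0,-8],20],[[0,0,0],[0,0,-20],20],[[0,0,0],[0,0,-25],20],[[0,0,0],[0,0,-25],20],[[0,0,-1.93],[0,0,-15],20],[[0,0,-1.93],[0.6,25,-4],20],[[0,0,0],[0.5,35,0],20],[[0,0,0],[0.5,35,0],20],[[0,0,0],[0.5,35,0],20],[[0,0,0],[0.5,35,0],20],[[0,0,0],[0.5,35,0],20],[[0,0,0],[0.5,35,0],20],[[0,0,0],[0.5,35,0],20],[[0,0,0],[0.5,35,0],20],[[0,0,0],[0.5,30,0],20],[[0,0,0],[1,15,0],20],[[0,0,0],[0,8,0],20],[[0,0,0],[0,0,0],20],[[0,0,0],[0,0,0],20]]'; cat >> h.py <<'E'
TC=np.array([.5796,.0970]);TA=np.radians(-5.0);TM=np.array([[np.cos(TA),-np.sin(TA)],[np.sin(TA),np.cos(TA)]])
def trayxy(): 
    s=readout.sense();p=(np.array(s["ee_pos"][:2])-TC)@TM*1e3
    print("tray xy",p.round(1),"tip z",round(s["ee_pos"][2]*1e3-76,1),"F",np.round(s["force"],2),"yaw",np.degrees(s["ee_rot"][2]).round(2),"t",s["t"],"grip",s["opening"])
def world(x,y,z): return [*(TC+TM@np.array([x,y])/1e3),z/1e3]
E
python3 - <<'E'
from h import *
trayxy();C=cam("wrist");im=vision.read_camera("wrist");T=cam("top");it=vision.read_camera("top")
s=readout.sense();p=s["ee_pos"]
print("wrist rims",[proj(C,world(x,y,58)).round(1).tolist() for x,y in [(50,-153),(-50,-153),(-50,153),(53,-51),(-53,-51)]])
print("tines in wrist",[proj(C,world(*( (np.array(p[:2])-TC)@TM*1e3+[k,0]),p[2]*1e3-76)).round(1).tolist() for k in (-38,0,38)])
print("tines in top",[proj(T,world(*( (np.array(p[:2])-TC)@TM*1e3+[k,0]),p[2]*1e3-76)).round(1).tolist() for k in (-38,0,38)])
cv2.imwrite("pics/w2.png",im[:,:,::-1]);cv2.imwrite("pics/t2.png",it[:,:,::-1])
E
```

```text
t: 6.07
ee_pos: [0.5729, 0.0173, 0.1902]
ee_rot: [-3.141, 0.0, 3.054]
force: [-0.5, -0.8, -0.8]
opening: 0.026
grip_force: 39.7
tray xy [  0.3 -80. ] tip z 114.2 F [-0.54 -0.79 -0.81] yaw 174.96 t 6.0667 grip 0.025961269065002145
wrist rims [[240.7, 279.5], [234.2, 166.5], [601.1, 166.1], [353.8, 282.6], [356.5, 162.7]]
tines in wrist [[320.5, 188.9], [320.6, 241.7], [320.6, 291.0]]
tines in top [[311.8, 256.9], [313.4, 242.8], [315.0, 228.6]]
```

View pics/w2.png

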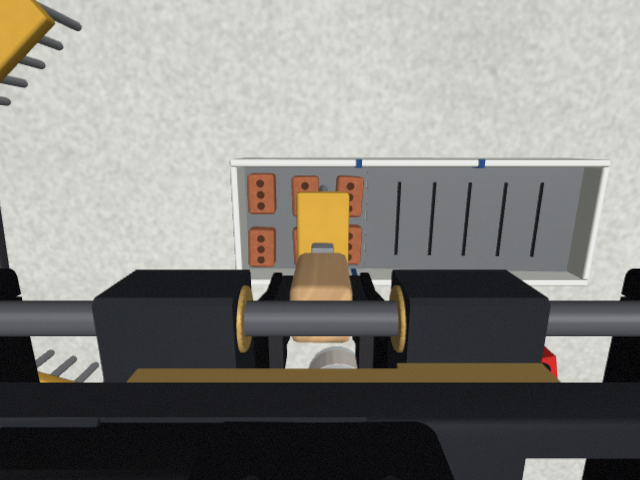

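In the wrist view the rows are at columns 262, 305 and 350, and the rake bar is centred at column 323. Row gap 1–2 is therefore about 4 mm further in +y. I'll shift, then lower into the gap and feel for the floor.

```bash
python3 -m handwheel '[[[0,0,0],[0,4,0],20],[[0,0,0],[0,0,20],20],[[0,0,0],[0,0,25],20],[[0,0,0],[0,0,15],20],[[0,0,0],[0,0,0],20],[[0,0,0],[0,0,0],20]]'; python3 -c "
from h import *
trayxy()"
```

```text
t: 6.67
ee_pos: [0.573, 0.0219, 0.13]
ee_rot: [-3.141, -0.001, 3.053]
force: [-0.6, -0.8, -1.5]
opening: 0.0259
grip_force: 39.7
tray xy [ -0.  -75.4] tip z 54.0 F [-0.57 -0.79 -1.53] yaw 174.95 t 6.6667 grip 0.02590324884264523
```

```bash
python3 -m handwheel '[[[0,0,0],[0,0,12],20],[[0,0,0],[0,0,10],20],[[0,0,0],[0,0,3],20],[[0,0,0],[0,0,0],20],[[0,0,0],[0,0,0],20]]'; python3 -c "
from h import *
trayxy()"
```

```text
t: 7.08
ee_pos: [0.5733, 0.0226, 0.105]
ee_rot: [-3.142, -0.0, 3.054]
force: [0.5, -0.8, -1.7]
opening: 0.0256
grip_force: 39.7
tray xy [  0.2 -74.7] tip z 29.0 F [ 0.53 -0.79 -1.67] yaw 175.01 t 7.0833 grip 0.025600733434799235
```

```bash
for i in 1 2; do python3 -m handwheel '[[[0,0,0],[0,0,0.75],20],[[0,0,0],[0,0,0.75],20],[[0,0,0],[0,0,0],20]]' | grep -E "ee_pos|force"; done
```

```text
ee_pos: [0.5734, 0.0227, 0.1037]
force: [-0.7, 0.6, -1.8]
grip_force: 39.7
ee_pos: [0.5732, 0.0227, 0.1019]
force: [0.2, 0.2, -2.3]
grip_force: 39.7
```

```bash
for i in 1; do python3 -m handwheel '[[[0,0,0],[0,0,0.5],20],[[0,0,0],[0,0,0.5],20],[[0,0,0],[0,0,0],20]]' | grep -E "ee_pos|force"; done
```

```text
ee_pos: [0.5734, 0.0226, 0.1012]
force: [-0.6, 0.5, 1.7]
grip_force: 39.7
```

The tines touch with about 3.5 N, which is roughly 0.9 mm of give, and that confirms the tip height. Now I'll rake out on the level part.

```bash
python3 -m handwheel '[[[0,0,0],[0,2,0],20],[[0,0,0],[0,4,0],20],[[0,0,0],[0,5,0],20],[[0,0,0],[0,5,0],20],[[0,0,0],[0,5,0],20],[[0,0,0],[0,5,0],20],[[0,0,0],[0,4,0],20],[[0,0,0],[0,2,0],20],[[0,0,0],[0,0,0],20]]' | grep -w "force:"; python3 -c "
from h import *
trayxy()"
```

```text
force: [-0.5, -0.9, 1.7]
tray xy [  0.2 -41.6] tip z 25.1 F [-0.48 -0.91  1.67] yaw 175.06 t 8.5833 grip 0.025691895089059516
```

```bash
python3 -m handwheel '[[[0,0,0],[0,3,-0.1],20],[[0,0,0],[0,4,-0.2],20],[[0,0,0],[0,4,-0.2],20],[[0,0,0],[0,4,-0.2],20],[[0,0,0],[0,0,0],20],[[0,0,0],[0,0,0],20]]' | grep -w "force:"; python3 -c "
from h import *
trayxy()"
```

```text
force: [-1.1, 0.6, 1.4]
tray xy [  0.1 -26.5] tip z 25.8 F [-1.07  0.55  1.44] yaw 175.07 t 9.0833 grip 0.025970273988849255
```

```bash
python3 -m handwheel '[[[0,0,0],[0,4,-0.2],20],[[0,0,0],[0,5,-0.25],20],[[0,0,0],[0,5,-0.25],20],[[0,0,0],[0,5,-0.25],20],[[0,0,0],[0,1,-0.05],20],[[0,0,0],[0,0,0],20],[[0,0,0],[0,0,0],20]]' | grep -w "force:"; python3 -c "
from h import *
trayxy()"
```

```text
force: [0.2, 0.5, 1.7]
tray xy [ 0.2 -6.8] tip z 26.8 F [0.22 0.53 1.69] yaw 175.04 t 9.6667 grip 0.02573365900770318
```

```bash
python3 -m handwheel '[[[0,0,0],[0,4,-0.2],20],[[0,0,0],[0,5,-0.25],20],[[0,0,0],[0,5,-0.25],20],[[0,0,0],[0,5,-0.25],20],[[0,0,0],[0,5,-0.25],20],[[0,0,0],[0,4,-0.2],20],[[0,0,0],[0,2,-0.1],20],[[0,0,0],[0,0,0],20],[[0,0,0],[0,0,0],20]]' | grep -w "force:"; python3 -c "
from h import *
trayxy()"
```

```text
force: [0.2, -1.0, 1.2]
tray xy [ 0.1 23.3] tip z 28.3 F [ 0.2  -1.04  1.22] yaw 175.05 t 10.4167 grip 0.025913491326652778
```

```bash
python3 -m handwheel '[[[0,0,0],[0,4,-0.15],20],[[0,0,0],[0,5,-0.25],20],[[0,0,0],[0,5,-0.2],20],[[0,0,0],[0,5,-0.25],20],[[0,0,0],[0,5,-0.2],20],[[0,0,0],[0,4,-0.2],20],[[0,0,0],[0,2,-0.1],20],[[0,0,0],[0,0,0],20],[[0,0,0],[0,0,0],20]]' | grep -w "force:"; python3 -c "
from h import *
trayxy()"
```

```text
force: [0.4, -0.7, 1.6]
tray xy [ 0.1 53.3] tip z 29.7 F [ 0.38 -0.69  1.59] yaw 175.05 t 11.1667 grip 0.02609910125496092
```

```bash
python3 -m handwheel '[[[0,0,0],[0,0,0],20]]' | grep -w "force:"
```

```text
force: [-0.2, -0.0, 1.6]
```

```bash
python3 -m handwheel '[[[0,0,0],[0,4,-0.2],20],[[0,0,0],[0,5,-0.25],20],[[0,0,0],[0,5,-0.2],20],[[0,0,0],[0,5,-0.25],20],[[0,0,0],[0,5,-0.25],20],[[0,0,0],[0,5,-0.2],20],[[0,0,0],[0,3,-0.15],20],[[0,0,0],[0,1,-0.05],20],[[0,0,0],[0,0,0],20],[[0,0,0],[0,0,0],20]]' | grep -w "force:"; python3 -c "
from h import *
trayxy()"
```

```text
force: [-0.4, -2.8, 3.2]
tray xy [ 0.1 86. ] tip z 31.2 F [-0.41 -2.78  3.19] yaw 175.03 t 12.0833 grip 0.025717755139816792
```

```bash
python3 -m handwheel '[[[0,0,0],[0,-1.5,0],20],[[0,0,0],[0,-1.5,-0.5],20],[[0,0,0],[0,0,-12],20],[[0,0,0],[0,0,-20],20],[[0,0,0],[0,0,-25],20],[[0,0,0],[0,-10,-20],20],[[0,0,0],[0,-25,0],20],[[0,0,0],[0,-35,0],20],[[0,0,0],[0,-35,0],20],[[0,0,0],[0,-35,0],20],[[0,0,0],[0,-30,0],20],[[0,0,0],[0,-18,0],20],[[0,0,0],[0,-8,0],20],[[0,0,0],[0,-3,0],20],[[0,0,0],[0,0,0],20],[[0,0,0],[0,0,0],20]]' | grep -w "force:"; python3 - <<'E'
from h import *
trayxy();C=cam("wrist");im=vision.read_camera("wrist")
cv2.imwrite("pics/w3.png",im[:,:,::-1])
print([proj(C,world(-24,y,44)).round(1).tolist() for y in (-136,-116,-96)],[proj(C,world(-24,y,51)).round(1).tolist() for y in (90,101)])
E
```

```text
force: [0.0, 0.4, -1.3]
tray xy [   0.2 -114.7] tip z 108.6 F [ 0.04  0.38 -1.29] yaw 175.13 t 13.4167 grip 0.025832437556636986
[[297.2, 196.4], [320.1, 196.5], [343.0, 196.5]] [[560.8, 198.0], [573.6, 198.0]]
```

View pics/w3.png

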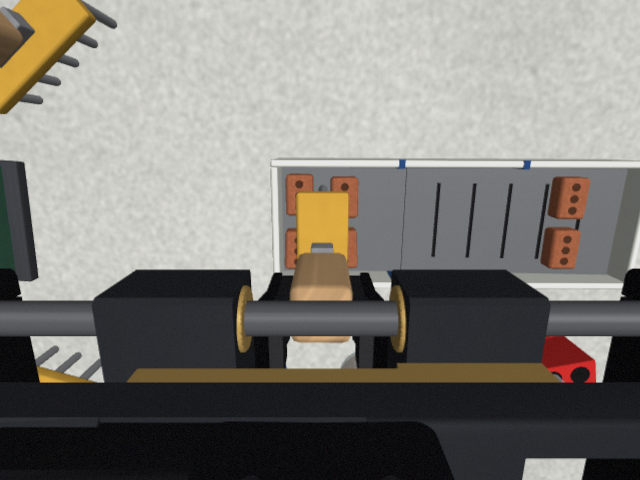

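Both row 1 blocks now lie in the far third, at (571,198) and (562,248). Rows 2 and 3 are at columns 344 and 300, and the rake is about 1.8 mm past mid-gap. I'll shift and lower.

```bash
python3 -m handwheel '[[[0,0,0],[0,-1.8,10],20],[[0,0,0],[0,0,25],20],[[0,0,0],[0,0,20],20],[[0,0,0],[0,0,12],20],[[0,0,0],[0,0,10],20],[[0,0,0],[0,0,3],20],[[0,0,0],[0,0,1],20],[[0,0,0],[0,0,0],20],[[0,0,0],[0,0,0],20]]' | grep -w "force:"; python3 -c "
from h import *
trayxy()"
```

```text
force: [0.2, 0.3, -1.9]
tray xy [   0.8 -118.4] tip z 28.5 F [ 0.19  0.29 -1.88] yaw 175.01 t 14.2167 grip 0.025295449316105646
```

```bash
python3 -m handwheel '[[[0,0,0],[0,1.5,1],20],[[0,0,0],[0,0,1],20],[[0,0,0],[0,0,1],20],[[0,0,0],[0,0,0.3],20],[[0,0,0],[0,0,0],20],[[0,0,0],[0,0,0],20]]' | grep -w "force:"; python3 -c "
from h import *
trayxy()"
```

```text
force: [-0.8, 0.9, 2.4]
tray xy [   0.6 -116.7] tip z 24.8 F [-0.76  0.94  2.45] yaw 175.02 t 14.7167 grip 0.025888591167809456
```

```bash
python3 -m handwheel '[[[0,0,0],[0,2,-0.2],20],[[0,0,0],[0,4,0],20],[[0,0,0],[0,5,0],20],[[0,0,0],[0,6,0],20],[[0,0,0],[0,6,0],20],[[0,0,0],[0,6,0],20],[[0,0,0],[0,6,0],20],[[0,0,0],[0,6,0],20],[[0,0,0],[0,6,0],20],[[0,0,0],[0,6,0],20],[[0,0,0],[0,6,0],20],[[0,0,0],[0,6,0],20],[[0,0,0],[0,6,0],20],[[0,0,0],[0,4,0],20],[[0,0,0],[0,1,0],20],[[0,0,0],[0,0,0],20],[[0,0,0],[0,0,0],20]]' | grep -w "force:"; python3 -c "
from h import *
trayxy()"
```

```text
force: [0.2, -2.1, 4.3]
tray xy [  0.2 -40.7] tip z 24.6 F [ 0.17 -2.06  4.31] yaw 175.02 t 16.1333 grip 0.025660592682695556
```

```bash
python3 -m handwheel '[[[0,0,0],[0,3,-0.5],20],[[0,0,0],[0,5,-0.25],20],[[0,0,0],[0,5,-0.25],20],[[0,0,0],[0,5,-0.25],20],[[0,0,0],[0,5,-0.25],20],[[0,0,0],[0,3,-0.15],20],[[0,0,0],[0,1,-0.05],20],[[0,0,0],[0,0,0],20],[[0,0,0],[0,0,0],20]]' | grep -w "force:"; python3 -c "
from h import *
trayxy()"
```

```text
force: [0.3, -0.8, 1.8]
tray xy [  0.1 -13.1] tip z 26.3 F [ 0.27 -0.76  1.82] yaw 175.04 t 16.8833 grip 0.02572705270169556
```

Next I'll back off a little, lift clear and check the layout.

```bash
python3 -m handwheel '[[[0,0,0],[0,-1.5,0],20],[[0,0,0],[0,-1.5,-0.5],20],[[0,0,0],[0,0,-12],20],[[0,0,0],[0,0,-20],20],[[0,0,0],[0,0,-30],20],[[0,0,0],[0,-15,-30],20],[[0,0,0],[0,-35,-10],20],[[0,0,0],[0,-40,0],20],[[0,0,0],[0,-40,0],20],[[0,0,0],[0,-40,0],20],[[0,0,0],[0,-40,0],20],[[0,0,0],[0,-25,0],20],[[0,0,0],[0,-10,0],20],[[0,0,0],[0,0,0],20],[[0,0,0],[0,0,0],20]]' | grep -w "force:"; python3 - <<'E'
from h import *
trayxy();a=vision.read_camera("top")[:,:,::-1]
cv2.imwrite("pics/t3.png",cv2.resize(a[200:275,220:350],None,fx=6,fy=6,interpolation=cv2.INTER_CUBIC))
togo([.5471,-.3384,.17],171.14)
E
```

```text
force: [-0.0, 1.4, -1.7]
tray xy [ 1.000e-01 -2.615e+02] tip z 128.9 F [-0.05  1.44 -1.67] yaw 174.98 t 18.1333 grip 0.025569945419945977
shift [  -5.  -176.3   34.5] turn [ 0.05 -0.03  3.95] F [-0.21  0.77 -1.21] t 18.1833
```

View pics/t3.png

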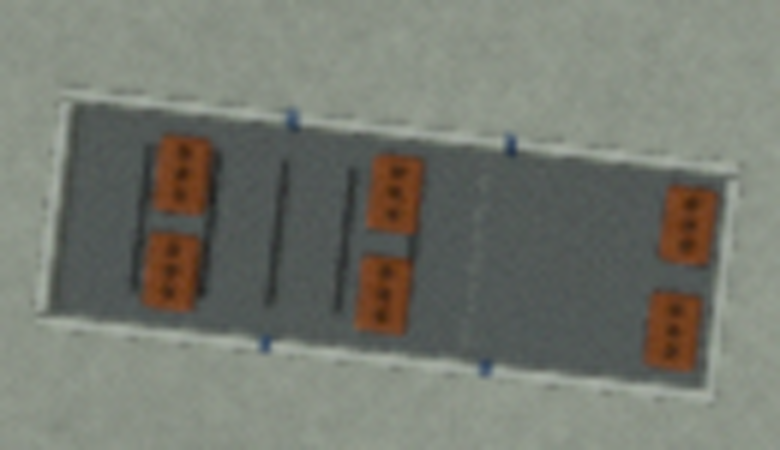

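There are now two blocks in each third, at crop (183,175)/(170,272), (395,195)/(383,295) and (687,225)/(672,331), all flat. Now I'll return the rake to the stand.

```bash
python3 -m handwheel '[[[0,0,3.95],[0,-15,0],20],[[0,0,0],[-2,-30,0],20],[[0,0,0],[-3,-38,0],20],[[0,0,0],[-3,-38,0],20],[[0,0,0],[-3,-30,0],20],[[0,0,0],[-2,-15,0],20],[[0,0,0],[-2,-5,10],20],[[0,0,0],[0,0,10],20],[[0,0,0],[0,0,5],20],[[0,0,0],[0,0,0],20],[[0,0,0],[0,0,0],20],[[0,0,0],[0,0,0],20]]' | grep -w "force:"; python3 -c "
from h import *
togo([.5471,-.3384,.14],171.14)"
```

```text
force: [-0.6, -0.8, -0.6]
shift [-0.8 -4.4 40. ] turn [0.03 0.02 0.03] F [-0.56 -0.84 -0.59] t 19.1833
```

```bash
python3 -m handwheel '[[[0,0,0],[-0.8,-3.4,8],20],[[0,0,0],[0,-1,8],20],[[0,0,0],[0,0,8],20],[[0,0,0],[0,0,0],20],[[0,0,0],[0,0,0],20]]' | grep -w "force:"; python3 -c "
from h import *
togo([.5471,-.3384,.093],171.14)"
```

```text
force: [-0.1, -0.5, -1.4]
shift [-1.1  1.3 61.8] turn [ 0.03 -0.08 -0.09] F [-0.12 -0.54 -1.43] t 19.6
```

```bash
python3 -m handwheel '[[[0,0,0],[-1,1,4],20],[[0,0,0],[0,0,4],20],[[0,0,0],[0,0,2],20],[[0,0,0],[0,0,0],20],[[0,0,0],[0,0,0],20],[[0,0,0],[0,0,0],20]]' | grep -w "force:"; python3 -c "
from h import *
togo([.5471,-.3384,.093],171.14)"
```

```text
force: [-0.5, 0.2, -1.1]
shift [ 0.6  0.6 52.9] turn [-0.    0.01 -0.08] F [-0.52  0.21 -1.1 ] t 20.1
```

```bash
python3 -m handwheel '[[[0,0,0],[0,0.4,5],20],[[0,0,0],[0,0,6],20],[[0,0,0],[0,0,6],20],[[0,0,0],[0,0,6],20],[[0,0,0],[0,0,0],20]]' | grep -w "force:"; python3 -c "
from h import *
togo([.5471,-.3384,.093],171.14)"
```

```text
force: [-0.9, -0.4, -2.0]
shift [-0.4 -0.4 27.8] turn [ 0.04 -0.13 -0.08] F [-0.95 -0.37 -1.97] t 20.5167
```

Entering the slot freely, so I'll keep going down.

```bash
python3 -m handwheel '[[[0,0,0],[0,0,7],20],[[0,0,0],[0,0,7],20],[[0,0,0],[0,0,6],20],[[0,0,0],[0,0,4],20],[[0,0,0],[0,0,2],20],[[0,0,0],[0,0,0],20],[[0,0,0],[0,0,0],20]]' | grep -w "force:"; python3 -c "
from h import *
togo([.5471,-.3384,.093],171.14)"
```

```text
force: [-0.0, -0.3, -2.3]
shift [0.6 0.2 3.8] turn [-0.    0.   -0.08] F [-0.01 -0.34 -2.29] t 21.1
```

```bash
python3 -m handwheel '[[[0,0,0],[0,0,0.8],20],[[0,0,0],[0,0,0.5],20],[[0,0,0],[0,0,0],20],[[0,0,0],[0,0,0],20]]' | grep -w "force:"; python3 -c "
from h import *
togo([.5471,-.3384,.093],171.14)"
```

```text
force: [-0.0, -1.0, -2.2]
shift [0.6 0.1 2.5] turn [ 0.01  0.01 -0.08] F [-0.   -1.   -2.22] t 21.4333
```

```bash
python3 -m handwheel '[[[0,0,0],[0,0,1],20],[[0,0,0],[0,0,1],20],[[0,0,0],[0,0,0.4],20],[[0,0,0],[0,0,0],20],[[0,0,0],[0,0,0],20]]' | grep -w "force:"; python3 -c "
from h import *
togo([.5471,-.3384,.093],171.14)"
```

```text
force: [-0.7, -0.4, -0.4]
shift [0.6 0.1 0.1] turn [ 0.    0.01 -0.08] F [-0.67 -0.39 -0.41] t 21.85
```

The bar rests on the stand, with its weight taken up. I'll open and withdraw.

```bash
python3 -m handwheel '[[[0,0,0],[0,0,0],30],[[0,0,0],[0,0,0],35],[[0,0,0],[0,0,0],50],[[0,0,0],[0,0,0],70],[[0,0,0],[0,0,0],80],[[0,0,0],[0,0,0],80],[[0,0,0],[0,0,0],80],[[0,0,0],[0,0,0],80],[[0,0,0],[0,0,0],80],[[0,0,0],[0,0,0],80],[[0,0,0],[0,0,0],80],[[0,0,0],[0,0,0],80]]'
```

```text
t: 22.85
ee_pos: [0.5476, -0.3385, 0.093]
ee_rot: [3.141, 0.0, 2.986]
force: [-0.6, -0.0, -0.1]
opening: 0.0798
grip_force: 0.0
```

```bash
python3 -m handwheel '[[[0,0,0],[0,0,-5],80],[[0,0,0],[0,0,-12],80],[[0,0,0],[0,0,-25],80],[[0,0,0],[0,0,-30],80],[[0,0,0],[0,0,-30],80],[[0,0,0],[0,20,-15],80],[[0,0,0],[0,30,0],80],[[0,0,0],[0,30,0],80],[[0,0,0],[0,30,0],80],[[0,0,0],[0,20,0],80],[[0,0,0],[0,5,0],80],[[0,0,0],[0,0,0],80],[[0,0,0],[0,0,0],80]]'; python3 - <<'E'
from h import *
s=vision.read_camera("side")[:,:,::-1];t=vision.read_camera("top")[:,:,::-1]
cv2.imwrite("pics/f.png",np.hstack([cv2.resize(s[195:405,235:465],(440,402)),cv2.resize(t[200:290,400:480],(357,402))]))
E
```

```text
t: 23.93
ee_pos: [0.5684, -0.2063, 0.2108]
ee_rot: [-3.141, 0.001, 2.985]
force: [0.3, -0.9, 0.9]
opening: 0.0802
grip_force: 0.0
```

View pics/f.png

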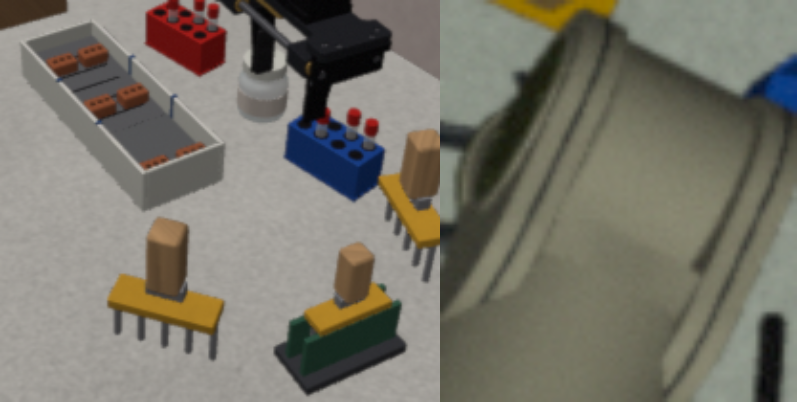

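The side view shows the small rake upright in its green stand at (355,290), two blocks in each third of the tray, and nothing else disturbed. The gripper is clear, so I'll hand in.

```bash
python3 -c "
from rig import order
print(order.finish_job())"
```

```text
the job is handed in; nothing more can be done
None
```

The job is handed in at about 24 s: two blocks lie flat in each third (the row at the -y end was not moved, so it still sits near that wall), the rake hangs upright in its stand, and tine contact read about 3–6 N at each check.

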